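# Tip out a cup of specimen mounts

## Robot

A 7-joint arm with a two-finger parallel gripper is mounted at the origin on a cart in front of the work surface, level with it; the furniture and walls round the work are solid. World frame = base frame: x ahead of the robot, y to its left, z up, the work surface at z = 0. Lengths are in m, angles in rad, forces in N, time in s.
With the tool pointing down it reaches from about 0.4 to 0.875 m from the base axis. Payload 19.3 kg.
Tool frame: the origin (TCP) lies at the very end of the fingers, on their centre line; the grasp point (between the pads) lies 19 mm behind it; z points along the fingers, y is the line along which they close (so a half turn about z gives the same grasp; the last joint's range is limited). The gripper opens to 85 mm and grips with 20 to 120 N. Pads are 22 mm wide; open, the fingers measure 114 mm over their backs; the gripper's body (76 mm by 85 mm) begins 54 mm behind the grasp point. The pads swing forward as they close: fully open they stand 13 mm farther back than shut.
Start: joints at [-1.204, 0.521, -0.036, 1.599, 0.021, 1.021, -0.113], TCP at [0.264, 0.566, 0.231] pointing down, gripper open.
Joint ranges: [-2.91, 2.91], [-0.3, 2.13], [-1.5, 1.42], [0.17, 2.43], [-1.26, 4.41], [0.16, 1.93], [-2.52, 2.52]. Speed limits (rad/s): [1.89, 1.89, 2.39, 2.39, 3.01, 3.01, 3.01].

## Interface

Orientations are given as a unit quaternion [x, y, z, w].
In Python, from bench import state, optics, order gives the robot as it stands.
- The arm moves only by the tool play_rows, never from a script. Its argument "targets" is a list that holds one entry, the list of rows, each a list of 4 numbers: the shift along the tool's x, y, z in units of 600 mm (1.0 is 600 mm), then the turn about the tool's z in units of 90 degrees (1.0 is 90 degrees). In form: [[[dx, dy, dz, twist], ...]]. A call has 1 to 8 rows; each row is the pose to reach, as a shift and turn from the pose commanded when the call began, along the tool's axes at that moment; what a row does not reach only later rows make up. A row lasts 1/10 s, in which the tool goes at most 50 mm and 8.59 degrees, less where a joint would pass 70% of its speed; a pose out of reach is approached as far as the arm can. A call with a number of a shift or a turn outside -1 to 1 is refused whole. A call with a gripper value outside its range is refused whole. "grip" is the closure, from -1 (fully open) to 1 (shut), set as the call begins (left out, the last holds). The fingers move at their own pace and stop on an object; "squeeze" is the grip in N (left out, the last holds). Time passes only in rows, so rows that repeat a pose let the fingers close. It gives the time, the measured TCP pose, the force, the opening and the grip force at its end, in the units of the state.
- state(): the state, without advancing time (a new reading comes with each control period).
- optics.snapshot(name): name is "scene" or "side" or "wrist"; returns (picture, depth): 420x560x3 uint8, blue, green, red; 420x560 float32, m along the optical axis (not along the pixel's ray), 0 where there is no reading.
- optics.get_calibration(name): a dict with "K" (3x3 intrinsics, pixels), "D" ([k1, k2, p1, p2, k3] as OpenCV has them; the pictures are not rectified), "camera_from_world" (4x4, takes a point from world to camera coordinates). Camera axes: x right, y down, z forward; pixel columns grow to the right and rows downward; lengths in m; the calibration is good to about 2 mm. A picture is of the moment at which its call begins: read the wrist's pose just before it. get_calibration takes no time and is no camera call; for the wrist camera it gives the pose at the moment of the call.
- order.sign_off(): hands the job in; it is judged then, once.
The state is a dict: "time_s": time; "qpos": joint angles; "dq": joint speeds; "joint_efforts": joint torques, N m; "tool_pos": TCP position; "tool_rot": TCP orientation; "contact_force": force on the tool from outside, world axes, zero at the start; "wrist_torque": the same for the moment, N m; "width": opening from 0.0 (shut) to 1.0 (fully open); "grip_force": force on a finger pad.
Only numpy, scipy, OpenCV 4.12 (cv2) and the standard library are available. Lean on these libraries where they do the work, as an engineer would, in place of code of your own. Each camera call takes 0.05 s, during which the arm holds its last target. There are 200 camera calls.

## Task

One of the two steel cups in the blue tipping stands holds specimen mounts: swing its red-gripped lever right over, away from you, until the cup stands upside down in its stand. Then lift that cup straight up until it is well clear of the stand, leaving the mounts in a heap in the trough of the stand, and set it down mouth down on the middle of the cork mat. Leave the empty cup and everything else alone.

Things in the scene. Friction and masses are not known exactly. Their poses are not given: they have to be found in the camera images.
- stand_1_pivot (a point): Middle of the trunnion axis (along y) of stand 1, 64 mm above the bench. Blue stand, fixed, 130 (x) x 82 (y) x 79 mm high, turned up to 17 degrees; its side plates (y = -39 and +39 mm, 4 mm thick) have open-topped slots 12 mm wide, 20 mm deep, in which the cup's trunnions rest freely, so the cup lifts out straight up. The stands look alike.
- stand_2_pivot (a point): Middle of the trunnion axis (along y) of stand 2, 64 mm above the bench. Blue stand, fixed, 130 (x) x 82 (y) x 79 mm high, turned up to 17 degrees; its side plates (y = -39 and +39 mm, 4 mm thick) have open-topped slots 12 mm wide, 20 mm deep, in which the cup's trunnions rest freely, so the cup lifts out straight up. The stands look alike.
- stand_1_trough (a point): Lowest point of the curved aluminium trough between the side plates of stand 1, 7 mm above the bench, 57 mm below the trunnion axis. Its inner radius about that axis is 57 mm; it rises to the axis height on the far (+x) side and ends 18 mm above the bench on the near (-x) side, so mounts stay in it when the cup's mouth swings over the far side. Axes as the stand's.
- stand_2_trough (a point): Lowest point of the curved aluminium trough between the side plates of stand 2, 7 mm above the bench, 57 mm below the trunnion axis. Its inner radius about that axis is 57 mm; it rises to the axis height on the far (+x) side and ends 18 mm above the bench on the near (-x) side, so mounts stay in it when the cup's mouth swings over the far side. Axes as the stand's.
- cup_1_centre (a point): Point on the axis of cup 1 at its trunnions: 40 mm from the closed bottom, 45 mm from the mouth; z points to the mouth (up at the start). Round steel cup, outer diameter 60 at the mouth, 57 at the bottom, length 85, wall 3, floor 4 mm, about 0.25 kg. Trunnions (10 mm thick, along y, to 48 mm each way) rest in the slots of stand 1. The cups look alike; only one holds the mounts: see where those are.
- cup_2_centre (a point): Point on the axis of cup 2 at its trunnions: 40 mm from the closed bottom, 45 mm from the mouth; z points to the mouth (up at the start). Round steel cup, outer diameter 60 at the mouth, 57 at the bottom, length 85, wall 3, floor 4 mm, about 0.25 kg. Trunnions (10 mm thick, along y, to 48 mm each way) rest in the slots of stand 2. The cups look alike; only one holds the mounts: see where those are.
- cup_1_handle (a point): Middle of the red sleeve on cup 1's tipping lever: 14 mm thick, 42 mm long along y, turns freely on its pin; 48 mm from the trunnion axis (cup's -x), 73 mm along the cup's -y, outside the side plate. At the start the lever is level, towards the robot, on a rubber rest; half a turn over the top brings it level onto the far rest and the cup upside down.
- cup_2_handle (a point): Middle of the red sleeve on cup 2's tipping lever: 14 mm thick, 42 mm long along y, turns freely on its pin; 48 mm from the trunnion axis (cup's -x), 73 mm along the cup's -y, outside the side plate. At the start the lever is level, towards the robot, on a rubber rest; half a turn over the top brings it level onto the far rest and the cup upside down.
- disc_a: Metallographic mount, a white resin disc 22 mm in diameter, 10 mm thick, 20 g, slippery; at the start in one of the cups, in a stack with the other three. Origin at the centre of one flat face.
- disc_b: Metallographic mount, a black resin disc 22 mm in diameter, 9 mm thick, 20 g, slippery; at the start in one of the cups, in a stack with the other three. Origin at the centre of one flat face.
- disc_c: Metallographic mount, a white resin disc 22 mm in diameter, 10 mm thick, 20 g, slippery; at the start in one of the cups, in a stack with the other three. Origin at the centre of one flat face.
- disc_d: Metallographic mount, a black resin disc 22 mm in diameter, 9 mm thick, 20 g, slippery; at the start in one of the cups, in a stack with the other three. Origin at the centre of one flat face.
- mat_centre (a point): Centre of the top of a round cork mat, 130 mm in diameter, 3 mm thick, fixed to the bench.
- powder_jar: White plastic jar with a red cap, 60 mm in diameter, 60 mm high, standing; bystander. Origin at the centre of its foot.
- petri_dish: Glass dish with lid, 90 mm in diameter, 18 mm high; bystander. Origin at the centre of its underside.
- objective_can: Plastic canister, black below and clear above, 38 mm in diameter, 56 mm high, standing; bystander. Origin at the centre of its foot.
- cup_1: The body of cup 1; origin at the centre of its bottom end, z towards the mouth.
- cup_2: The body of cup 2; origin at the centre of its bottom end, z towards the mouth.

How it is judged:
On the way, in this order (a step that is already met when the one before it is completed fails the run):
1. the cup with the mounts is upside down in its stand, the mounts still under it (((angle between cup_1_centre's own z axis and vertical above 2.95 rad and horizontal distance between cup_1_centre and stand_1_pivot below 0.008 m and z of cup_1_centre in the frame of stand_1_pivot below 0.008 m and horizontal distance between each of disc_a, disc_b, disc_c, disc_d and stand_1_pivot below 0.055 m and height (world z) of each of disc_a, disc_b, disc_c, disc_d below 0.085 m) or (angle between cup_2_centre's own z axis and vertical above 2.95 rad and horizontal distance between cup_2_centre and stand_2_pivot below 0.008 m and z of cup_2_centre in the frame of stand_2_pivot below 0.008 m and horizontal distance between each of disc_a, disc_b, disc_c, disc_d and stand_2_pivot below 0.055 m and height (world z) of each of disc_a, disc_b, disc_c, disc_d below 0.085 m))), for 0.2 s.
2. the cup is lifted straight up, at least 65 mm, upside down, and the mounts stay in the trough (((z of cup_1_centre in the frame of stand_1_pivot above 0.065 m and horizontal distance between cup_1_centre and stand_1_pivot below 0.035 m and angle between cup_1_centre's own z axis and vertical above 2.7 rad and horizontal distance between each of disc_a, disc_b, disc_c, disc_d and stand_1_pivot below 0.055 m and height (world z) of each of disc_a, disc_b, disc_c, disc_d below 0.085 m) or (z of cup_2_centre in the frame of stand_2_pivot above 0.065 m and horizontal distance between cup_2_centre and stand_2_pivot below 0.035 m and angle between cup_2_centre's own z axis and vertical above 2.7 rad and horizontal distance between each of disc_a, disc_b, disc_c, disc_d and stand_2_pivot below 0.055 m and height (world z) of each of disc_a, disc_b, disc_c, disc_d below 0.085 m))), for 0.1 s.
At the end, for the whole second after the job is handed in: The cup that held the mounts stands mouth down flat on the cork mat, its axis within 35 mm of the mat's centre, at rest; all four mounts lie at rest in the trough of the stand it came from (within 55 mm of the middle of that stand) (((horizontal distance between cup_1_centre and mat_centre below 0.035 m and z of cup_1_centre in the frame of mat_centre below 0.052 m and angle between cup_1_centre's own z axis and vertical above 3.04 rad and linear speed of cup_1 below 0.03 m/s and horizontal distance between each of disc_a, disc_b, disc_c, disc_d and stand_1_pivot below 0.055 m and height (world z) of each of disc_a, disc_b, disc_c, disc_d below 0.085 m) or (horizontal distance between cup_2_centre and mat_centre below 0.035 m and z of cup_2_centre in the frame of mat_centre below 0.052 m and angle between cup_2_centre's own z axis and vertical above 3.04 rad and linear speed of cup_2 below 0.03 m/s and horizontal distance between each of disc_a, disc_b, disc_c, disc_d and stand_2_pivot below 0.055 m and height (world z) of each of disc_a, disc_b, disc_c, disc_d below 0.085 m)) and linear speed of each of disc_a, disc_b, disc_c, disc_d below 0.03 m/s); the robot touches nothing.
It fails at once if the full cup was carried sideways off the heap (over 25 mm) before its mouth was clear of it (cup raised at least 50 mm out of the stand) ((horizontal distance between disc_a and stand_1_pivot below 0.09 m and z of cup_1_centre in the frame of stand_1_pivot below 0.05 m and horizontal distance between cup_1_centre and stand_1_pivot between 0.025 and 0.075 m) or (horizontal distance between disc_a and stand_2_pivot below 0.09 m and z of cup_2_centre in the frame of stand_2_pivot below 0.05 m and horizontal distance between cup_2_centre and stand_2_pivot between 0.025 and 0.075 m)).
It fails at once if the empty cup was disturbed (moved over 12 mm or tipped) ((horizontal distance between disc_a and stand_1_pivot below 0.09 m and (distance of cup_2_centre from where it was at the start of the episode above 0.012 m or angle between cup_2_centre's own z axis and vertical above 0.4 rad)) or (horizontal distance between disc_a and stand_2_pivot below 0.09 m and (distance of cup_1_centre from where it was at the start of the episode above 0.012 m or angle between cup_1_centre's own z axis and vertical above 0.4 rad))).
It fails at once if the powder jar was pushed away (over 25 mm) or knocked over (distance of powder_jar from where it was at the start of the episode above 0.025 m or angle between powder_jar's own z axis and vertical above 0.5 rad).
It fails at once if the petri dish was pushed away (over 25 mm) or knocked over (distance of petri_dish from where it was at the start of the episode above 0.025 m or angle between petri_dish's own z axis and vertical above 0.5 rad).
It fails at once if the objective can was pushed away (over 25 mm) or knocked over (distance of objective_can from where it was at the start of the episode above 0.025 m or angle between objective_can's own z axis and vertical above 0.5 rad).
It also fails if it takes over 51 s, if anything falls off the work surface, if the arm or the gripper's body presses on something with over 40 N, if the wrist force passes 120 N, or if a joint passes its speed limit or range.

## Working session

There is one attempt and no reset: what is moved stays moved. The work goes in short steps, Python scripts to look and compute and a tool call to move; the robot and the scene stay as the last step left them, time stands still between calls to the robot, and variables do not carry over. Pictures are saved under pics/ and viewed, at most 10 in all, crops included, and the job is handed in when it is done.

Besides the shell and the picture viewer there is one more tool, called after ">>>" as a command line: name --argument value ..., lists and objects as JSON in quotes. play_rows: Moves the arm, as the interface text tells. Shifts and turns lie within -1 to 1; 1 stands for 600 mm of shift or 90 degrees of turn. Its arguments: {"type":"object","properties":{"targets":{"type":"array"},"grip":{"type":"number"},"squeeze":{"type":"number"}},"required":["targets"]}

```bash
ls; mkdir -p pics; cat > h.py <<'E'
import numpy as np, cv2
from bench import state, optics, order
from scipy.spatial.transform import Rotation as R
def cloud(name):
    cal=optics.get_calibration(name); im,d=optics.snapshot(name)
    h,w=d.shape; K=np.array(cal["K"]); D=np.array(cal["D"])
    u,v=np.meshgrid(np.arange(w),np.arange(h))
    n=cv2.undistortPoints(np.stack([u,v],-1).reshape(-1,1,2).astype(np.float64),K,D).reshape(h,w,2)
    p=np.concatenate([n*d[...,None],d[...,None]],-1)
    T=np.linalg.inv(np.array(cal["camera_from_world"]))
    P=p@T[:3,:3].T+T[:3,3]; P[d==0]=np.nan
    return im,P
E
python3 - <<'E'
from h import *
s=state(); print({k:np.round(v,3) for k,v in s.items()})
a,P=cloud("scene"); b,Q=cloud("side")
np.savez("c0.npz",a=a,P=P,b=b,Q=Q)
cv2.imwrite("pics/scene0.png",a); cv2.imwrite("pics/side0.png",b)
print(R.from_quat(s["tool_rot"]).as_matrix().round(3))
E
```

```text
pics
{'time_s': np.float64(0.0), 'qpos': array([-1.204,  0.522, -0.036,  1.6  ,  0.021,  1.021, -0.113]), 'dq': array([-0.001, -0.   , -0.   ,  0.   , -0.001, -0.   ,  0.001]), 'joint_efforts': array([ 1.0000e-03, -9.2710e+01,  1.9810e+00, -3.6994e+01,  1.8000e-02,
        8.0000e-03, -0.0000e+00]), 'tool_pos': array([0.264, 0.566, 0.231]), 'tool_rot': array([ 0.217,  0.976, -0.001, -0.   ]), 'contact_force': array([-0.19 ,  0.198,  0.037]), 'wrist_torque': array([-0.024, -0.021, -0.005]), 'grip_force': np.float64(0.0), 'width': np.float64(0.996)}
[[-0.906  0.423 -0.   ]
 [ 0.423  0.906 -0.001]
 [-0.    -0.001 -1.   ]]
```

View pics/scene0.png

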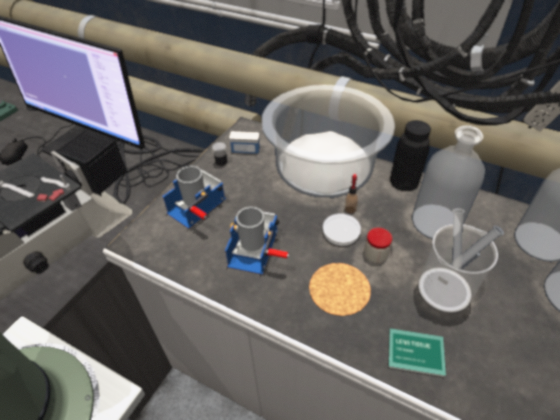

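View pics/side0.png

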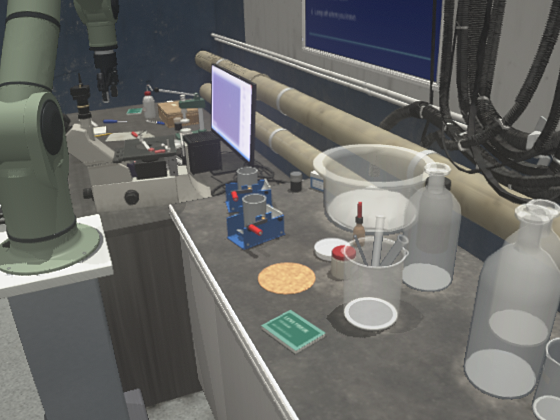

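The scene view shows the stands at about (252,240) and (195,195), with red levers at (278,253) and (198,212). The mat is at (340,288), the jar at (378,245), the dish at (342,230) and the can at (220,153). The side view shows the same items, but neither view shows the insides of the cups clearly.

```bash
python3 - <<'E'
from h import *
z=np.load("c0.npz")
for im,P,n in((z['a'],z['P'],'scene'),(z['b'],z['Q'],'side')):
    hsv=cv2.cvtColor(im,cv2.COLOR_BGR2HSV); h,s,v=[hsv[...,i].astype(int) for i in range(3)]
    X=P; ok=(X[...,2]>-.02)&(X[...,2]<.2)&(np.hypot(X[...,0],X[...,1])<1.1)
    for nm,m in (('blue',(abs(h-108)<12)&(s>150)),('red',((h<6)|(h>174))&(s>170)),('cork',(abs(h-15)<7)&(s>110)),('grey',(s<50)&(X[...,2]>.085)&(X[...,2]<.125))):
        k,lab,st,c=cv2.connectedComponentsWithStats((m&ok).astype(np.uint8))
        for i in range(1,k):
            if st[i,4]>25:
                p=X[lab==i]; print(n,nm,st[i,:5],np.nanmedian(p,0).round(3),np.nanpercentile(p,3,0).round(3),np.nanpercentile(p,97,0).round(3))
# crop cups in scene
a=z['a']; c=cv2.resize(a[150:280,150:310],None,fx=4.5,fy=4.5,interpolation=cv2.INTER_CUBIC); cv2.imwrite("pics/crop0.png",c)
E
```

```text
scene blue [164 182  34  45 505] [0.524 0.058 0.021] [ 0.501 -0.012  0.002] [0.557 0.068 0.059]
scene blue [198 188  25  24 295] [ 0.578 -0.023  0.035] [ 0.546 -0.03   0.011] [ 0.609 -0.016  0.069]
scene blue [270 222   6   9  32] [ 0.556 -0.211  0.058] [ 0.538 -0.215  0.039] [ 0.569 -0.207  0.077]
scene blue [226 229  41  44 590] [ 0.469 -0.177  0.006] [ 0.45  -0.231  0.002] [ 0.495 -0.145  0.06 ]
scene red [190 206  16  12  96] [ 0.506 -0.039  0.069] [ 0.498 -0.061  0.025] [ 0.544 -0.016  0.073]
scene red [368 229  23  19 353] [ 0.627 -0.434  0.06 ] [ 0.606 -0.456  0.057] [ 0.652 -0.412  0.063]
scene red [268 249  19   9 106] [ 0.484 -0.259  0.07 ] [ 0.476 -0.277  0.063] [ 0.494 -0.24   0.074]
scene cork [ 309  263   62   53 2499] [ 0.504 -0.398  0.004] [ 0.45  -0.453  0.001] [ 0.562 -0.341  0.006]
scene grey [13 75  8 13 30] [0.679 0.765 0.106] [0.677 0.758 0.087] [0.682 0.771 0.123]
scene grey [280  86  24   9  31] [ 1.014 -0.017  0.104] [ 1.008 -0.055  0.086] [1.025 0.01  0.121]
scene grey [ 277  103  101   38 1279] [ 0.956 -0.161  0.106] [ 0.838 -0.309  0.086] [ 0.982 -0.078  0
[... 2298 characters left out ...]
 200   70   35 1040] [ 0.006 -0.072  0.105] [-0.073 -0.084  0.086] [ 0.08  -0.025  0.124]
side grey [403 229  56  31 859] [ 0.756 -0.579  0.105] [ 0.732 -0.591  0.086] [ 0.817 -0.526  0.124]
side grey [362 248  27  18 221] [ 0.626 -0.549  0.116] [ 0.606 -0.596  0.09 ] [ 0.652 -0.541  0.124]
side grey [347 250  18  15  90] [ 0.603 -0.541  0.106] [ 0.581 -0.546  0.092] [ 0.616 -0.538  0.124]
side grey [392 256   9   9  37] [ 0.66  -0.593  0.115] [ 0.658 -0.605  0.101] [ 0.662 -0.582  0.122]
side grey [ 343  262   61   34 1068] [ 0.573 -0.638  0.105] [ 0.55  -0.651  0.086] [ 0.634 -0.578  0.124]
side grey [469 314  35  44 720] [ 0.655 -0.852  0.105] [ 0.651 -0.877  0.086] [ 0.663 -0.809  0.124]
```

View pics/crop0.png

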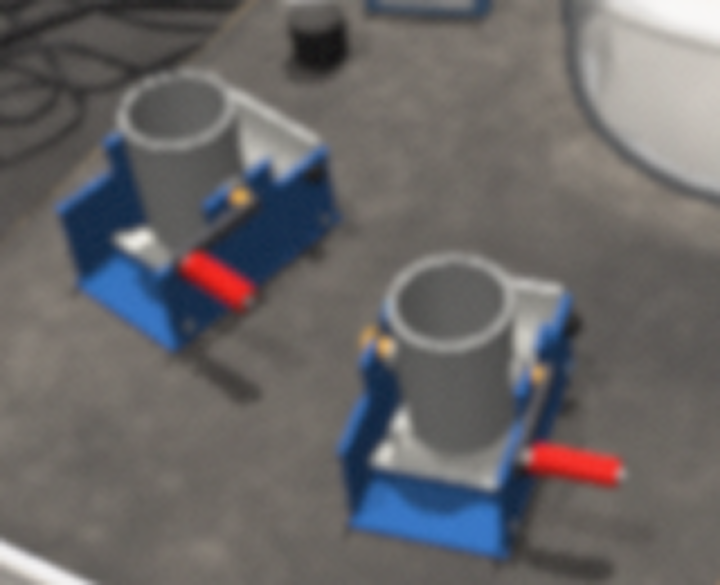

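The crop shows both cups upright in their stands, with their levers towards the robot. The insides are too dark to tell, so I'll look down with the wrist camera.

```bash
python3 - <<'E'
from h import *
z=np.load("c0.npz")
for n in ('P','Q'):
    P=z[n].reshape(-1,3); 
    for x0 in np.arange(.1,.9,.1):
        r=[]
        for y0 in np.arange(-.5,.7,.1):
            m=(P[:,0]>=x0)&(P[:,0]<x0+.1)&(P[:,1]>=y0)&(P[:,1]<y0+.1); q=P[m,2]
            r.append("%5.2f"%np.nanmax(q) if m.sum() else "  -  ")
        print(n,"%.1f"%x0,*r)
s=state(); C=np.linalg.inv(np.array(optics.get_calibration("wrist")["camera_from_world"]))
Rt=R.from_quat(s["tool_rot"]).as_matrix(); print((Rt.T@(C[:3,3]-s["tool_pos"])).round(3)); print((Rt.T@C[:3,:3]).round(2))
print(optics.get_calibration("wrist")["K"])
# tool-frame shift to view between cups
for t in ([.5,-.08,.40],):print((Rt.T@(np.array(t)-s["tool_pos"])/.6).round(3))
E
```

```text
P 0.1   -     -     -    0.01  0.02  0.02  0.00  0.02   -     -     -     -  
P 0.2   -     -     -     -   -0.79 -0.79 -0.04  0.15  0.14   -     -     -  
P 0.3  0.01  0.01  0.00  0.01  0.01  0.00  0.18  0.18  0.15   -     -     -  
P 0.4  0.01  0.01  0.11  0.11  0.07  0.01  0.14  0.16  0.16   -     -   -0.02
P 0.5  0.01  0.01  0.11  0.11  0.11  0.11  0.00  0.16  0.16 -0.05 -0.04 -0.01
P 0.6  0.06  0.02  0.16  0.16  0.07  0.07  0.00  0.30  0.30  0.30  0.30  0.30
P 0.7  0.21  0.16  0.16  0.16  0.16  0.06  0.00  0.30  0.30  0.30  0.30  0.30
P 0.8  0.21  0.18  0.07  0.07  0.16  0.06  0.00 -0.05 -0.05 -0.05   -     -  
Q 0.1   -     -     -    0.00  0.02  0.60  0.60  0.34  0.39  0.59  0.56 -0.04
Q 0.2   -     -     -     -     -   -0.79 -0.04  0.15  0.16  0.59  0.57  0.35
Q 0.3  0.00  0.01  0.01  0.00  0.00  0.00  0.18  0.18  0.18  0.53  0.58  0.35
Q 0.4  0.01  0.01  0.10  0.11  0.07  0.00  0.14  0.16  0.16  0.01  0.00 -0.02
Q 0.5  0.01  0.01  0.11  0.11  0.11  0.11  0.00  0.16  0.16 -0.04 -0.05 -0.01
Q 0.6  0.06  0.02  0.16  0.16  0.06  0.07  0.00  0.30  0.30  0.30  0.30  0.30
Q 0.7  0.21  0.16  0.16  0.16  0.16  0.06  0.00  0.30  0.30  0.30  0.30  0.30
Q 0.8  0.18  0.18   -     -    0.16  0.05  0.00 -0.05 -0.05 -0.04 -0.05 -0.05
[ 0.069  0.    -0.142]
[[ 0.   -0.96 -0.27]
 [ 1.   -0.    0.  ]
 [-0.   -0.27  0.96]]
[[343.03876077   0.         280.98266784]
 [  0.         343.03876077 211.28410091]
 [  0.           0.           1.        ]]
[-0.811 -0.81  -0.281]
```

>>> play_rows --targets '[[[0,0,-0.08,0],[0,0,-0.16,0],[-0.06,-0.06,-0.24,0],[-0.12,-0.12,-0.28,0],[-0.18,-0.18,-0.28,0],[-0.24,-0.24,-0.28,0],[-0.3,-0.3,-0.28,0],[-0.36,-0.36,-0.28,0]]]' --grip -1

```text
time_s: 0.9
tool_pos: [0.3599, 0.3021, 0.3992]
tool_rot: [0.217, 0.976, 0.0, -0.0]
contact_force: [1.3, -0.4, -0.6]
width: 0.998
grip_force: 0.0
```

```bash
python3 - <<'E'
from h import *
s=state(); print({k:np.round(s[k],3) for k in('time_s','qpos','tool_pos')})
E
```

```text
{'time_s': np.float64(0.9), 'qpos': array([-0.897,  0.117,  0.081,  1.743, -0.01 ,  1.282,  0.321]), 'tool_pos': array([0.36 , 0.302, 0.399])}
```

>>> play_rows --targets '[[[-0.06,-0.06,0,0.09],[-0.12,-0.12,0,0.18],[-0.18,-0.18,0,0.27],[-0.24,-0.24,0,0.36],[-0.3,-0.3,0,0.45],[-0.36,-0.36,0,0.54],[-0.42,-0.42,0,0.63],[-0.45,-0.45,0,0.72]]]'

```text
time_s: 1.7
tool_pos: [0.4903, -0.0582, 0.3992]
tool_rot: [0.709, 0.705, -0.0, 0.0]
contact_force: [0.9, 0.8, 0.0]
width: 0.998
grip_force: 0.0
```

```bash
python3 - <<'E'
from h import *
s=state(); print({k:np.round(s[k],3) for k in('time_s','qpos','tool_pos')})
s=state();a,P=cloud("wrist"); np.savez("w1.npz",a=a,P=P); cv2.imwrite("pics/w1.png",a)
E
```

```text
{'time_s': np.float64(1.7), 'qpos': array([-0.438,  0.172,  0.518,  1.707, -0.088,  1.285,  0.092]), 'tool_pos': array([ 0.49 , -0.058,  0.399])}
```

View pics/w1.png

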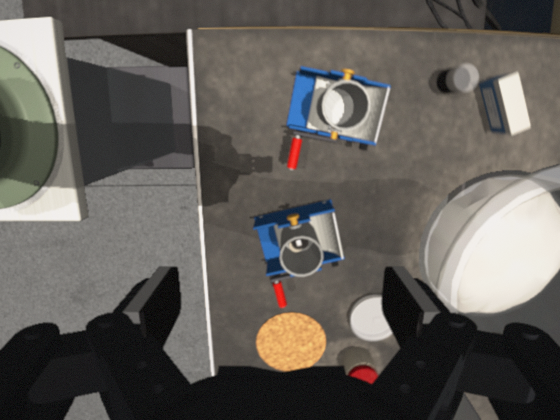

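The wrist view shows cup A at (345,105) and cup B at (300,250), with levers at (294,153) and (280,293). I'll check the inside of both cups by depth and in a zoomed crop.

```bash
python3 - <<'E'
from h import *
z=np.load("w1.npz");a=z['a'];P=z['P']
c=np.hstack([cv2.resize(a[y-40:y+40,x-40:x+40],(390,390),interpolation=cv2.INTER_CUBIC) for x,y in((345,105),(300,248))]); cv2.imwrite("pics/w1c.png",c)
for c in((.567,.019),(.516,-.179)):
    m=np.hypot(P[...,0]-c[0],P[...,1]-c[1])<.026
    print(c,m.sum(),np.nanpercentile(P[m][:,2],[1,5,20,50,80,95]).round(3))
hsv=cv2.cvtColor(a,cv2.COLOR_BGR2HSV); h,s,v=[hsv[...,i].astype(int) for i in range(3)]
for nm,m in (('red',((h<6)|(h>174))&(s>170)&(P[...,2]>.05)),('cork',(abs(h-15)<7)&(s>110)),('rim',(P[...,2]>.104)&(P[...,2]<.113))):
    k,lab,st,cc=cv2.connectedComponentsWithStats(m.astype(np.uint8))
    for i in range(1,k):
        if st[i,4]>40:
            p=P[lab==i]; pp=p-p.mean(0); e=np.linalg.svd(pp[:,:2],full_matrices=False)[2][0]; (x,y),r=cv2.minEnclosingCircle(p[:,:2].astype(np.float32))
            print(nm,st[i,:5],np.nanmedian(p,0).round(3),p.mean(0).round(4),'bbmid',((p.min(0)+p.max(0))/2).round(4),'dir',np.degrees(np.arctan2(e[1],e[0])).round(1),'circ',round(x,4),round(y,4),round(r,4))
# stand blue top edges: direction of side plates
m=(abs(h-108)<14)&(s>120)&(P[...,2]>.045)&(P[...,2]<.085)
k,lab,st,cc=cv2.connectedComponentsWithStats(m.astype(np.uint8))
for i in range(1,k):
    if st[i,4]>25:
        p=P[lab==i]; l=cv2.fitLine(p[:,:2].astype(np.float32),cv2.DIST_HUBER,0,.01,.01).ravel(); print('plate',st[i],p.mean(0).round(3),p.min(0).round(3),p.max(0).round(3),np.degrees(np.arctan2(l[1],l[0])).round(1))
E
```

```text
(0.567, 0.019) 1116 [0.007 0.012 0.027 0.028 0.072 0.108]
(0.516, -0.179) 1096 [0.026 0.028 0.046 0.066 0.095 0.108]
red [287 138  14  31 267] [ 0.509 -0.04   0.07 ] [ 0.5086 -0.0397  0.0693] bbmid [ 0.5084 -0.0402  0.0674] dir -100.9 circ 0.509 -0.0402 0.0209
red [274 282  13  25 186] [ 0.489 -0.256  0.069] [ 0.4884 -0.2565  0.0688] bbmid [ 0.4886 -0.2563  0.0682] dir -77.6 circ 0.4886 -0.2567 0.0205
red [349 366  29  18 348] [ 0.63  -0.416  0.059] [ 0.6198 -0.3803  0.1007] bbmid [ 0.5806 -0.2401  0.2683] dir 108.4 circ 0.5795 -0.2401 0.2112
cork [342  69  13  11  82] [0.578 0.065 0.069] [0.5789 0.064  0.0667] bbmid [0.5842 0.0647 0.0539] dir 26.4 circ 0.5842 0.0626 0.019
cork [331 132   7   8  42] [ 0.563 -0.016  0.068] [ 0.5639 -0.0166  0.0626] bbmid [ 0.5686 -0.0181  0.0351] dir -27.1 circ 0.5687 -0.018 0.0108
cork [287 214  12  12  95] [ 0.508 -0.134  0.068] [ 0.5082 -0.1344  0.0679] bbmid [ 0.5076 -0.1355  0.0649] dir -72.2 circ 0.5078 -0.1349 0.0092Traceback (most recent call last):
  File "<stdin>", line 12, in <module>
    u, s, vh = gufunc(a, signature=signature)
               ~~~~~~^^^^^^^^^^^^^^^^^^^^^^^^
    raise LinAlgError("SVD did not converge")
numpy.linalg.LinAlgError: SVD did not converge
```

View pics/w1c.png

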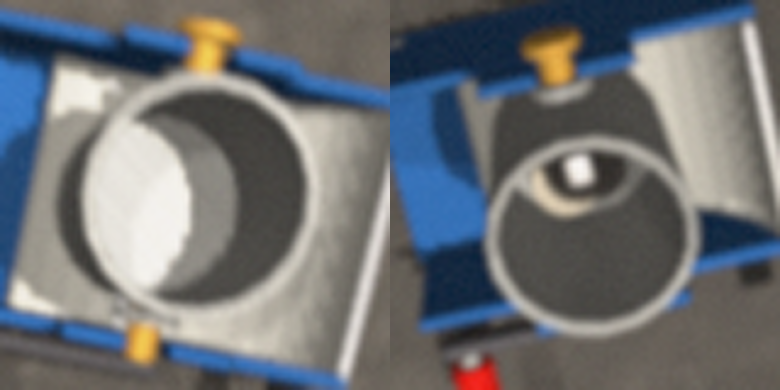

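The right crop (cup B) shows a stack with a pale disc on top, inside at about (575,175). The left crop (cup A) shows only a bare lit floor. Cup B is the full one, so I'll refine its pose.

```bash
python3 - <<'E'
from h import *
from scipy.optimize import least_squares
z=np.load("w1.npz");z0=np.load("c0.npz")
for n,a,P in(('wrist',z['a'],z['P']),('scene',z0['a'],z0['P']),('side',z0['b'],z0['Q'])):
    c=np.array([.516,-.179]); D=np.hypot(P[...,0]-c[0],P[...,1]-c[1]); hsv=cv2.cvtColor(a,cv2.COLOR_BGR2HSV); h,s,v=[hsv[...,i].astype(int) for i in range(3)]
    p=P[(D<.04)&(P[...,2]>.1055)&(P[...,2]<.114)]
    f=least_squares(lambda q:np.hypot(p[:,0]-q[0],p[:,1]-q[1])-q[2],[*c,.0285],loss='soft_l1',f_scale=.002)
    print(n,'rim',len(p),f.x.round(4),p[:,2].mean().round(4))
    m=((h<6)|(h>174))&(s>150)&(np.hypot(P[...,0]-.488,P[...,1]+.257)<.04)&(P[...,2]>.06)
    p=P[m]; l=cv2.fitLine(p[:,:2].astype(np.float32),cv2.DIST_HUBER,0,.01,.01).ravel(); e=(p[:,:2]-l[2:])@l[:2]
    print(' red',p.mean(0).round(4),(l[2:]+l[:2]*(e.max()+e.min())/2).round(4),'len',np.ptp(e).round(3),np.degrees(np.arctan2(l[1],l[0])).round(1))
    m=(abs(h-108)<14)&(s>120)&(D<.085)&(P[...,2]>.045)&(P[...,2]<.082)
    k,lab,st,cc=cv2.connectedComponentsWithStats(m.astype(np.uint8))
    for i in range(1,k):
        if st[i,4]>25:
            p=P[lab==i]; l=cv2.fitLine(p[:,:2].astype(np.float32),cv2.DIST_HUBER,0,.01,.01).ravel(); print(' plate',st[i,4],p.mean(0).round(3),p.min(0).round(3),p.max(0).round(3),np.degrees(np.arctan2(l[1],l[0])).round(1))
    p=P[(abs(h-15)<7)&(s>110)&(P[...,2]<.02)&(np.hypot(P[...,0]-.505,P[...,1]+.4)<.09)]; (x,y),r=cv2.minEnclosingCircle(p[:,:2].astype(np.float32)); print(' mat',((p.max(0)+p.min(0))/2).round(4),x,y,r)
print(state()['tool_pos'],R.from_quat(state()['tool_rot']).as_matrix()[:2,1])
E
```

```text
wrist rim 309 [ 0.5174 -0.1747  0.0283] 0.108
 red [ 0.4884 -0.2564  0.0686] [ 0.4885 -0.2564] len 0.04 -77.6
 plate 213 [ 0.539 -0.129  0.06 ] [ 0.516 -0.136  0.045] [ 0.568 -0.121  0.08 ] 13.0
 plate 214 [ 0.478 -0.143  0.06 ] [ 0.449 -0.152  0.045] [ 0.502 -0.136  0.081] 14.3
 plate 96 [ 0.568 -0.203  0.055] [ 0.555 -0.208  0.045] [ 0.581 -0.199  0.06 ] 12.8
 plate 100 [ 0.48  -0.223  0.055] [ 0.468 -0.229  0.045] [ 0.495 -0.219  0.06 ] 13.0
 mat [ 0.5069 -0.3945  0.0014] 0.5081393718719482 -0.3963627517223358 0.0676584243774414
scene rim 138 [ 0.5159 -0.1788  0.0283] 0.1086
 red [ 0.484  -0.2601  0.0695] [ 0.4837 -0.2603] len 0.04 -76.2
 plate 45 [ 0.556 -0.21   0.062] [ 0.533 -0.216  0.046] [ 0.579 -0.203  0.082] 14.5
 plate 97 [ 0.476 -0.149  0.058] [ 0.447 -0.157  0.045] [ 0.507 -0.142  0.079] 13.4
 mat [ 0.5084 -0.3961  0.0027] 0.5089522004127502 -0.3963965177536011 0.06719855219125748
side rim 92 [ 0.5169 -0.1761  0.0284] 0.1079
 red [ 0.4857 -0.2586  0.069 ] [ 0.484  -0.2556] len 0.046 -75.1
 mat [ 0.5054 -0.3984  0.0039] 0.5057031512260437 -0.39610210061073303 0.0651274174451828
[ 0.49100862 -0.06168409  0.39912616] [ 0.99982835 -0.01852198]
```

>>> play_rows --targets '[[[-0.08,0,0.0,-0.08],[-0.16,0,0.04,-0.16],[-0.24,0,0.1,-0.16],[-0.31,0,0.17,-0.16],[-0.332,0,0.24,-0.16],[-0.332,0,0.32,-0.16],[-0.332,0,0.32,-0.16],[-0.332,0,0.32,-0.16]]]'

```text
time_s: 2.55
tool_pos: [0.489, -0.2538, 0.2043]
tool_rot: [0.612, 0.791, -0.001, -0.002]
contact_force: [0.2, 0.0, 0.7]
width: 0.998
grip_force: 0.0
```

```bash
cat > g.py <<'E'
from h import *
import sys
s=state(); M=R.from_quat(s["tool_rot"]).as_matrix(); t=s["tool_pos"]
print(s['time_s'],t.round(4),'yaw',np.degrees(np.arctan2(M[1,1],M[0,1])).round(2),s['qpos'].round(2),s['contact_force'].round(1))
y=np.radians(13.3); c=np.array([.517,-.1765]); S=np.array([[np.cos(y),-np.sin(y)],[np.sin(y),np.cos(y)]])
print('stand xy mm',((t[:2]-c)@S*1e3).round(1))
E
python3 - <<'E'
exec(open('g.py').read())
a,P=cloud("wrist"); np.savez("w2.npz",a=a,P=P)
hsv=cv2.cvtColor(a,cv2.COLOR_BGR2HSV); h,s_,v=[hsv[...,i].astype(int) for i in range(3)]
m=((h<6)|(h>174))&(s_>150)&(np.hypot(P[...,0]-.487,P[...,1]+.258)<.04)&(P[...,2]>.06)
p=P[m];print(m.sum());l=cv2.fitLine(p[:,:2].astype(np.float32),cv2.DIST_HUBER,0,.01,.01).ravel(); print(p.mean(0).round(4),p.min(0).round(4),p.max(0).round(4),np.degrees(np.arctan2(l[1],l[0])),((p.mean(0)[:2]-c)@S*1e3).round(1))
E
```

```text
2.55 [ 0.489  -0.2538  0.2043] yaw 14.52 [ 0.01  0.49  0.51  1.84 -0.29  0.89  0.9 ] [0.2 0.  0.7]
stand xy mm [-45.  -68.8]
799
[ 0.4888 -0.2553  0.0809] [ 0.4772 -0.2786  0.062 ] [ 0.5077 -0.2315  0.2894] -77.41422 [-45.6 -70.2]
```

>>> play_rows --targets '[[[-0.008,-0.004,0.05,0.015],[-0.008,-0.004,0.1,0.015],[-0.008,-0.004,0.15,0.015],[-0.008,-0.004,0.19,0.015],[-0.008,-0.004,0.23,0.015],[-0.008,-0.004,0.26,0.015],[-0.008,-0.004,0.26,0.015],[-0.008,-0.004,0.26,0.015]]]'

```text
time_s: 3.4
tool_pos: [0.4906, -0.2592, 0.0527]
tool_rot: [0.621, 0.784, 0.0, 0.001]
contact_force: [0.3, 0.2, 0.6]
width: 1.001
grip_force: 0.0
```

```bash
python3 - <<'E'
exec(open('g.py').read())
a,P=cloud("wrist"); b,Q=cloud("scene");cv2.imwrite("pics/w3.png",np.hstack([cv2.resize(a,(400,300)),cv2.resize(b[170:300,190:363],(400,300))]))
E
```

```text
3.4 [ 0.4906 -0.2592  0.0527] yaw 13.25 [ 0.12  0.71  0.37  1.93 -0.44  0.58  1.01] [0.3 0.2 0.6]
stand xy mm [-44.7 -74.4]
```

View pics/w3.png

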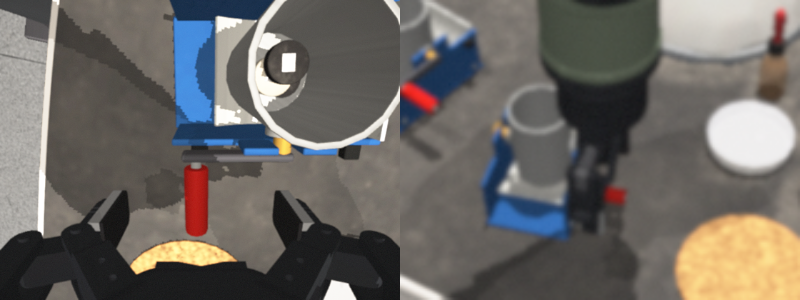

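The wrist half shows black and white discs in this cup at (285,65), with the open fingers straddling the red sleeve at (196,200). I'll close on the sleeve.

>>> play_rows --targets '[[[0,-0.004,0.006,0],[0,-0.004,0.006,0],[0,-0.004,0.006,0],[0,-0.004,0.006,0],[0,-0.004,0.006,0],[0,-0.004,0.006,0],[0,-0.004,0.006,0],[0,-0.004,0.006,0]]]' --grip 1 --squeeze 40

```text
time_s: 4.3
tool_pos: [0.4873, -0.2597, 0.0476]
tool_rot: [0.621, 0.784, 0.0, 0.0]
contact_force: [0.1, 0.4, 2.9]
width: 0.143
grip_force: 39.0
```

```bash
python3 g.py; python3 -c "
import numpy as np
for k in range(4):
    a=np.radians(45*k+np.arange(1,9)*5.625);b=np.radians(45*k)
    print([[0,round(.08*(np.cos(b)-np.cos(t)),4),round(-.08*(np.sin(t)-np.sin(b)),4),0] for t in a])"
```

```text
4.3 [ 0.4873 -0.2597  0.0476] yaw 13.22 [ 0.13  0.71  0.36  1.94 -0.45  0.57  1.02] [0.1 0.4 2.9]
stand xy mm [-48.  -74.1]
[[0, np.float64(0.0004), np.float64(-0.0078), 0], [0, np.float64(0.0015), np.float64(-0.0156), 0], [0, np.float64(0.0034), np.float64(-0.0232), 0], [0, np.float64(0.0061), np.float64(-0.0306), 0], [0, np.float64(0.0094), np.float64(-0.0377), 0], [0, np.float64(0.0135), np.float64(-0.0444), 0], [0, np.float64(0.0182), np.float64(-0.0508), 0], [0, np.float64(0.0234), np.float64(-0.0566), 0]]
[[0, np.float64(0.0058), np.float64(-0.0053), 0], [0, np.float64(0.0121), np.float64(-0.0099), 0], [0, np.float64(0.0189), np.float64(-0.014), 0], [0, np.float64(0.026), np.float64(-0.0173), 0], [0, np.float64(0.0333), np.float64(-0.02), 0], [0, np.float64(0.041), np.float64(-0.0219), 0], [0, np.float64(0.0487), np.float64(-0.023), 0], [0, np.float64(0.0566), np.float64(-0.0234), 0]]
[[0, np.float64(0.0078), np.float64(0.0004), 0], [0, np.float64(0.0156), np.float64(0.0015), 0], [0, np.float64(0.0232), np.float64(0.0034), 0], [0, np.float64(0.0306), np.float64(0.0061), 0], [0, np.float64(0.0377), np.float64(0.0094), 0], [0, np.float64(0.0444), np.float64(0.0135), 0], [0, np.float64(0.0508), np.float64(0.0182), 0], [0, np.float64(0.0566), np.float64(0.0234), 0]]
[[0, np.float64(0.0053), np.float64(0.0058), 0], [0, np.float64(0.0099), np.float64(0.0121), 0], [0, np.float64(0.014), np.float64(0.0189), 0], [0, np.float64(0.0173), np.float64(0.026), 0], [0, np.float64(0.02), np.float64(0.0333), 0], [0, np.float64(0.0219), np.float64(0.041), 0], [0, np.float64(0.023), np.float64(0.0487), 0], [0, np.float64(0.0234), np.float64(0.0566), 0]]
```

>>> play_rows --targets '[[[0,0.0004,-0.0078,0],[0,0.0015,-0.0156,0],[0,0.0034,-0.0232,0],[0,0.006,-0.0306,0],[0,0.0094,-0.0377,0],[0,0.0135,-0.0444,0],[0,0.018,-0.0508,0],[0,0.0234,-0.0566,0]]]'

```text
time_s: 5.1
tool_pos: [0.5011, -0.2564, 0.0818]
tool_rot: [0.621, 0.784, -0.0, -0.0]
contact_force: [0.3, 0.0, -1.2]
width: 0.146
grip_force: 39.0
```

```bash
python3 g.py
```

```text
5.1 [ 0.5011 -0.2564  0.0818] yaw 13.22 [ 0.08  0.67  0.41  1.9  -0.42  0.65  0.98] [ 0.3  0.  -1.2]
stand xy mm [-33.9 -74.1]
```

Tracking is good and forces are low, so I'll continue.

>>> play_rows --targets '[[[0,0.0058,-0.0053,0],[0,0.012,-0.01,0],[0,0.019,-0.014,0],[0,0.026,-0.0173,0],[0,0.0333,-0.02,0],[0,0.041,-0.022,0],[0,0.0487,-0.023,0],[0,0.0566,-0.0234,0]]]'

```text
time_s: 5.9
tool_pos: [0.5343, -0.2487, 0.0956]
tool_rot: [0.621, 0.784, -0.0, -0.0]
contact_force: [-0.4, -0.4, 0.2]
width: 0.147
grip_force: 39.1
```

>>> play_rows --targets '[[[0,0.0078,0.0004,0],[0,0.0156,0.0015,0],[0,0.0232,0.0034,0],[0,0.0306,0.006,0],[0,0.0377,0.0094,0],[0,0.0444,0.0135,0],[0,0.0508,0.018,0],[0,0.0566,0.0234,0]]]'

```text
time_s: 6.7
tool_pos: [0.5678, -0.2408, 0.0815]
tool_rot: [0.621, 0.784, 0.0, 0.0]
contact_force: [3.0, 0.2, 4.0]
width: 0.149
grip_force: 39.5
```

```bash
python3 g.py
```

```text
6.7 [ 0.5678 -0.2408  0.0815] yaw 13.22 [ 0.03  0.74  0.42  1.75 -0.42  0.74  0.89] [3.  0.2 4. ]
stand xy mm [ 34.7 -74.3]
```

>>> play_rows --targets '[[[0,0.0053,0.0058,0],[0,0.01,0.012,0],[0,0.014,0.019,0],[0,0.0173,0.026,0],[0,0.02,0.0333,0],[0,0.022,0.041,0],[0,0.023,0.0487,0],[0,0.0234,0.057,0]]]'

```text
time_s: 7.5
tool_pos: [0.5806, -0.2377, 0.0469]
tool_rot: [0.621, 0.784, -0.0, -0.0]
contact_force: [1.5, -0.9, 10.1]
width: 0.147
grip_force: 40.3
```

```bash
python3 g.py
```

```text
7.5 [ 0.5806 -0.2377  0.0469] yaw 13.21 [ 0.04  0.8   0.39  1.73 -0.44  0.69  0.9 ] [ 1.5 -0.9 10.1]
stand xy mm [ 47.8 -74.2]
```

The lever is on the far rest, with about 10 N of contact. I'll release and rise.

>>> play_rows --targets '[[[0,0,-0.002,0],[0,0,-0.002,0],[0,0,-0.002,0],[0,0,-0.002,0],[0,0,-0.002,0],[0,0,-0.002,0],[0,0,-0.002,0],[0,0,-0.002,0]]]' --grip -1

```text
time_s: 8.3
tool_pos: [0.5807, -0.2377, 0.0485]
tool_rot: [0.621, 0.784, -0.0, 0.0]
contact_force: [-0.3, -0.3, -0.1]
width: 0.998
grip_force: 0.0
```

>>> play_rows --targets '[[[0,0,-0.03,0],[0,0,-0.08,0],[0,0,-0.14,0],[0,0,-0.2,0],[0,0,-0.25,0],[0,0,-0.3,0],[0,0,-0.3,0],[0,0,-0.3,0]]]'

```text
time_s: 9.1
tool_pos: [0.5808, -0.2376, 0.2287]
tool_rot: [0.621, 0.784, 0.0, 0.0]
contact_force: [0.0, 0.4, -0.9]
width: 0.999
grip_force: 0.0
```

```bash
python3 - <<'E'
exec(open('g.py').read())
for n in('wrist','scene','side'):
    a,P=cloud(n); cv2.imwrite(f"pics/{n}4.png",a)
    p=P[(np.hypot(P[...,0]-.517,P[...,1]+.1765)<.045)&(P[...,2]>.097)&(P[...,2]<.112)]
    f=least_squares(lambda q:np.minimum(0,q[2]-np.hypot(p[:,0]-q[0],p[:,1]-q[1])),[.517,-.1765,.0285]) if 0 else None
    (x,y),r=cv2.minEnclosingCircle(p[:,:2].astype(np.float32)); print(n,len(p),np.nanmedian(p,0).round(4),p[:,2].std().round(4),round(x,4),round(y,4),round(r,4))
a=cv2.imread("pics/scene4.png");b=cv2.imread("pics/wrist4.png")
cv2.imwrite("pics/v4.png",np.hstack([cv2.resize(b,(400,300)),cv2.resize(a[170:300,190:363],(400,300))]))
E
```

```text
9.1 [ 0.5808 -0.2376  0.2287] yaw 13.23 [-0.04  0.58  0.52  1.62 -0.32  1.03  0.8 ] [ 0.   0.4 -0.9]
stand xy mm [ 48.  -74.2]
wrist 4464 [ 0.5181 -0.174   0.1033] 0.0009 0.5176 -0.175 0.0287
scene 443 [ 0.5125 -0.1796  0.1041] 0.0018 0.5145 -0.1789 0.0288
side 204 [ 0.5141 -0.1822  0.1037] 0.0021 0.515 -0.1779 0.0299
```

View pics/v4.png

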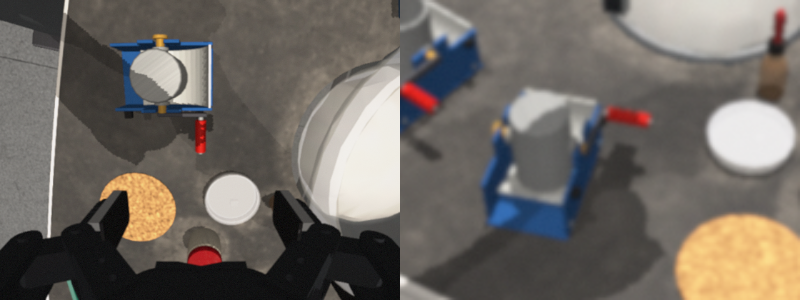

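The cup stands upside down with its flat bottom up at z≈0.104, and its lever is on the far side at (200,135) in the left half. Next I'll grasp it by its bottom end.

>>> play_rows --targets '[[[0.05,-0.03,0,0],[0.1,-0.065,0,0],[0.123,-0.08,0.03,0],[0.123,-0.08,0.07,0],[0.123,-0.08,0.11,0],[0.123,-0.08,0.15,0],[0.123,-0.08,0.15,0],[0.123,-0.08,0.15,0]]]'

```text
time_s: 10.05
tool_pos: [0.5168, -0.1771, 0.1385]
tool_rot: [0.621, 0.784, -0.0, -0.0]
contact_force: [0.0, 0.1, 1.3]
width: 1.001
grip_force: 0.0
```

```bash
python3 g.py
```

```text
10.05 [ 0.5168 -0.1771  0.1385] yaw 13.2 [-0.11  0.57  0.47  1.91 -0.37  0.75  0.79] [0.  0.1 1.3]
stand xy mm [-0.4 -0.5]
```

>>> play_rows --targets '[[[0,0,0.03,0],[0,0,0.06,0],[0,0,0.09,0],[0,0,0.11,0],[0,0,0.125,0],[0,0,0.13,0],[0,0,0.13,0],[0,0,0.13,0]]]'

```text
time_s: 10.85
tool_pos: [0.5174, -0.177, 0.0611]
tool_rot: [0.621, 0.784, 0.0, 0.0]
contact_force: [-0.1, -0.3, 0.2]
width: 1.001
grip_force: 0.0
```

>>> play_rows --targets '[[[0,0,0,0],[0,0,0,0],[0,0,0,0],[0,0,0,0],[0,0,0,0],[0,0,0,0],[0,0,0,0],[0,0,0,0]]]' --grip 1 --squeeze 60

```text
time_s: 11.65
tool_pos: [0.5173, -0.1769, 0.0612]
tool_rot: [0.621, 0.784, 0.0, 0.0]
contact_force: [-3.3, 1.8, 10.6]
width: 0.647
grip_force: 60.9
```

```bash
python3 g.py
```

```text
11.65 [ 0.5173 -0.1769  0.0612] yaw 13.22 [-0.05  0.69  0.38  1.95 -0.44  0.59  0.86] [-3.3  1.8 10.6]
stand xy mm [ 0.2 -0.4]
```

>>> play_rows --targets '[[[0,0,-0.01,0],[0,0,-0.025,0],[0,0,-0.045,0],[0,0,-0.07,0],[0,0,-0.1,0],[0,0,-0.13,0],[0,0,-0.16,0],[0,0,-0.19,0]]]'

```text
time_s: 12.45
tool_pos: [0.517, -0.1769, 0.1762]
tool_rot: [0.621, 0.784, 0.0, 0.0]
contact_force: [0.1, 0.9, -3.1]
width: 0.643
grip_force: 64.0
```

>>> play_rows --targets '[[[0,0,-0.02,0],[0,0,-0.03,0],[0,0,-0.04,0],[0,0,-0.04,0]]]'

```text
time_s: 12.85
tool_pos: [0.5171, -0.1768, 0.1988]
tool_rot: [0.621, 0.784, 0.0, 0.0]
contact_force: [0.3, -0.2, -3.2]
width: 0.646
grip_force: 64.1
```

```bash
python3 - <<'E'
exec(open('g.py').read())
w,_=cloud('wrist'); a,P=cloud('scene');b,Q=cloud('side')
cv2.imwrite("pics/v5.png",np.hstack([cv2.resize(a[150:290,190:377],(400,300)),cv2.resize(b[130:280,180:380],(400,300))]))
M=np.array([.507,-.396])
d=M-t[:2]; print('to mat tool units',(np.array([d@R.from_quat(s['tool_rot']).as_matrix()[:2,0],d@R.from_quat(s['tool_rot']).as_matrix()[:2,1]])/.6).round(3))
E
```

```text
12.85 [ 0.5171 -0.1768  0.1988] yaw 13.22 [-0.16  0.49  0.52  1.86 -0.31  0.87  0.75] [ 0.3 -0.2 -3.2]
stand xy mm [ 0.1 -0.4]
to mat tool units [-0.352 -0.1  ]
```

View pics/v5.png

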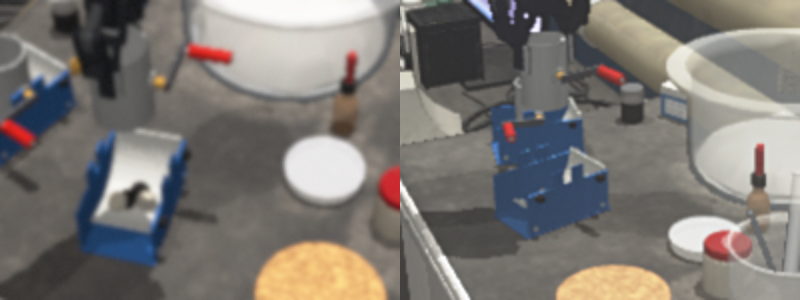

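The scene half shows the mounts in a heap in the trough at (130,190), and the cup is held mouth down, clear of the stand. Next I'll carry it to the mat.

>>> play_rows --targets '[[[-0.03,-0.01,0,0],[-0.08,-0.025,0,0.03],[-0.14,-0.04,0,0.06],[-0.2,-0.055,0,0.09],[-0.26,-0.075,0,0.12],[-0.31,-0.09,0,0.16],[-0.34,-0.1,0,0.16],[-0.352,-0.1,0,0.16]]]'

```text
time_s: 13.8
tool_pos: [0.5056, -0.3984, 0.1977]
tool_rot: [0.715, 0.699, -0.001, -0.0]
contact_force: [-0.5, 0.1, -2.4]
width: 0.646
grip_force: 64.0
```

>>> play_rows --targets '[[[0,0,0.02,0],[0,0,0.05,0],[0,0,0.08,0],[0,0,0.11,0],[0,0,0.14,0],[0,0,0.16,0],[0,0,0.17,0],[0,0,0.17,0]]]'

```text
time_s: 14.6
tool_pos: [0.5069, -0.3955, 0.0958]
tool_rot: [0.714, 0.7, -0.0, -0.001]
contact_force: [-0.3, 0.5, -2.9]
width: 0.646
grip_force: 64.1
```

```bash
python3 - <<'E'
exec(open('g.py').read())
b,Q=cloud('side'); a,P=cloud('scene')
cv2.imwrite("pics/v6.png",np.hstack([cv2.resize(a[200:350,270:470],(400,300)),cv2.resize(b[180:330,220:420],(400,300))]))
E
```

```text
14.6 [ 0.5069 -0.3955  0.0958] yaw -1.15 [ 0.26  0.77  0.49  1.67 -0.47  0.82  0.94] [-0.3  0.5 -2.9]
stand xy mm [ -60.2 -210.8]
```

View pics/v6.png

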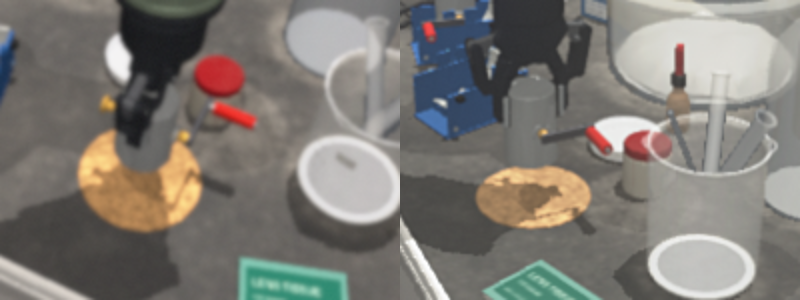

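The cup hangs upright over the mat with its lever clear of the jar. Now I'll lower it.

>>> play_rows --targets '[[[0,0,0.015,0],[0,0,0.035,0],[0,0,0.055,0],[0,0,0.068,0],[0,0,0.076,0],[0,0,0.08,0],[0,0,0.083,0],[0,0,0.083,0]]]'

```text
time_s: 15.5
tool_pos: [0.507, -0.3963, 0.0467]
tool_rot: [0.714, 0.7, -0.0, 0.0]
contact_force: [0.3, 0.7, -2.6]
width: 0.644
grip_force: 64.1
```

```bash
python3 g.py
```

```text
15.5 [ 0.507  -0.3963  0.0467] yaw -1.18 [ 0.28  0.84  0.45  1.69 -0.51  0.73  0.97] [ 0.3  0.7 -2.6]
stand xy mm [ -60.3 -211.6]
```

>>> play_rows --targets '[[[0,0,0.0015,0],[0,0,0.003,0],[0,0,0.003,0],[0,0,0.003,0]]]'

```text
time_s: 15.9
tool_pos: [0.5072, -0.3963, 0.0456]
tool_rot: [0.714, 0.7, 0.0, 0.0]
contact_force: [-1.7, 2.1, 5.5]
width: 0.644
grip_force: 64.8
```

It's touching the mat, so I'll release and rise.

>>> play_rows --targets '[[[0,0,0,0],[0,0,0,0],[0,0,0,0],[0,0,0,0],[0,0,0,0],[0,0,0,0],[0,0,0,0]]]' --grip -1

```text
time_s: 16.6
tool_pos: [0.507, -0.3962, 0.0449]
tool_rot: [0.714, 0.7, -0.0, -0.0]
contact_force: [-0.9, -0.7, 0.0]
width: 1.002
grip_force: 0.0
```

>>> play_rows --targets '[[[0,0,-0.02,0],[0,0,-0.05,0],[0,0,-0.1,0],[0,0,-0.15,0],[0,0,-0.2,0],[0,0,-0.25,0],[0,0,-0.3,0],[0,0,-0.3,0]]]'

```text
time_s: 17.4
tool_pos: [0.5079, -0.3975, 0.2297]
tool_rot: [0.714, 0.7, 0.001, 0.003]
contact_force: [-0.2, 0.7, 1.3]
width: 1.001
grip_force: 0.0
```

```bash
python3 - <<'E'
exec(open('g.py').read())
b,Q=cloud('side'); a,P=cloud('scene')
for P_ in(P,Q):
    p=P_[(np.hypot(P_[...,0]-.507,P_[...,1]+.396)<.045)&(P_[...,2]>.08)&(P_[...,2]<.1)]
    (x,y),r=cv2.minEnclosingCircle(p[:,:2].astype(np.float32)); print(len(p),np.nanmedian(p,0).round(4),round(x,4),round(y,4),round(r,4))
cv2.imwrite("pics/v7.png",np.hstack([cv2.resize(a[200:350,220:420],(400,300)),cv2.resize(b[180:330,220:420],(400,300))]))
E
```

```text
17.4 [ 0.5079 -0.3975  0.2297] yaw -1.2 [ 0.2   0.62  0.59  1.57 -0.38  1.06  0.87] [-0.2  0.7  1.3]
stand xy mm [ -59.7 -213. ]
571 [ 0.5022 -0.3977  0.0884] 0.5052 -0.3974 0.0289
326 [ 0.5038 -0.4017  0.0879] 0.5058 -0.396 0.0296
```

View pics/v7.png

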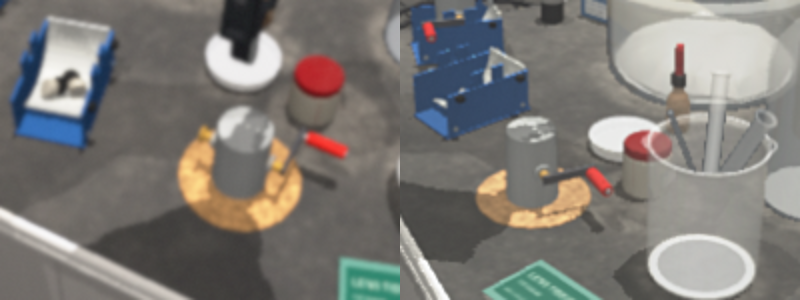

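The cup stands flat on the mat with its top at z≈0.088, within a few millimetres of the centre. The mounts are in the trough at (65,85) and the gripper is clear, so I'll hand it in.

```bash
python3 -c "
from bench import order; print(order.sign_off())"
```

```text
the job is handed in; nothing more can be done
None
```

The full cup (the one nearer the robot) was tipped and lifted straight out. It now stands mouth down within about 3 mm of the mat's centre, with the mounts heaped in its trough. The job was handed in at about 17.5 s; the sign-off returned no verdict.

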